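# Extend the telescopic cellar brush to its second stop and take it up

### The job

Get the long brush ready for the upper shelves: where it lies in its rest, push in the orange button on the blue collar, draw the handle out to the second stop and let the button spring back out so that it locks there. Then lift the extended brush out of the rest and finish while holding it in the gripper, level and a good hand's breadth above where it lay, still locked at the second stop and touching nothing else; leave everything else on the bench as it is.

Things in the scene. Friction and masses are not known exactly. Their poses are not given: they have to be found in the camera images.
- brush: Handle of a loose telescopic brush (0.33 kg in all) lying level in its rest, axis 100 mm above the table. Origin: on the axis, middle of the blue collar. x to the head, z up, orange button on the -y side. Collar x -22 to 22 mm, 34 mm wide and high; bare square tube 24 mm wide and high, x -232 to -22; black grip 30 mm, x -362 to -232. The 17 mm inner pole leaves the collar in front
- balance (a point): Point on the brush's axis on the bare 24 mm tube, 45 mm behind the collar's middle: the brush about balances here once it is out to the second stop. Moves with the handle
- pole (a joint): How far the pole is drawn out of the collar (m), by pulling the handle back (its -x). Locks at 0 (stowed), 0.050 (first stop), 0.100 (second), 0.150 (third, the end), with 2 mm play either way. Orange rings on the pole stand just before the collar's front there: one at the first stop, two at the second, three at the third. Unlocked, it slides with 3 N of friction
- button (a joint): How far the orange button is pushed in (m): 0 out, 0.005 fully in, flush with the collar. Spring: 2 N at first, 5.6 N fully in. From 0.003 on the lock is free, and the pole passes all stops while the button is kept in. Let go between stops it stays at 0.003, lets the pole slide on, and springs out to 0 (locked) at the next stop reached
- button_face (a point): Middle of the button's outer face, 16 mm long, 12 mm high, on the collar's -y side at the height of the axis, 5 mm proud of the collar when out: (0, -22, 0) mm in the brush's frame; pushed towards +y. A gripper closing level across the collar, one finger on the button, presses it: 39 mm over both when out, 34 mm when in
- head (a point): Middle of the brush's white head block (45 mm along the brush, 160 mm across, 22 mm high; its top plate overhangs to the rear), blue bristles reaching 48 mm below it. On the axis, 122.5 mm in front of the collar's middle when stowed, 222.5 mm at the second stop. Moves with the pole
- butt (a point): Rear end of the brush's handle, on its axis, 360 mm behind the collar's middle
- rest: Fixed steel drip tray 390 x 130 mm, 16 mm high; two upright plates (5 mm thick, 78 mm wide, 108 mm high) with 28 mm notches open at the top hold the brush. Origin: on the table under the collar's first place; x to the head. Front plate x = 93.5 mm, round the neck: the head bears on it while the handle is pulled; ease off the pull before lifting. Rear plate x = -190, under the bare tube
- short_brush: Loose short white brush with blue bristles, 240 mm long, between the rest and the robot; leave it. Origin under its middle
- cheese_iron: Loose cheese iron with wooden handle, 215 mm long, lying between the rest and the robot; leave it. Origin under its middle
- young_cheese_a: Loose small pale cheese, 90 mm across, 42 mm high, beyond the rest; leave it. Origin under its middle
- young_cheese_b: A second small pale cheese, as the first; leave it
- bowl: Loose steel bowl, 160 mm across, 55 mm high, at the right; leave it. Origin under its middle

How it is judged (in metres and radians):
On the way, in this order (a step that is already met when the one before it is completed fails the run):
1. the button is pushed in while the brush lies in its rest (value of joint button above 0.0032 m and height (world z) of brush below 0.112 m), for 0.1 s.
2. the brush is drawn out to the second stop and locked there, the button sprung out again (value of joint pole between 0.095 and 0.105 m and value of joint button below 0.0012 m), for 0.2 s.
At the end, for the whole second after the job is handed in: Locked at the second stop (pole out 0.100 m within 5 mm, button out within 1.2 mm), held still in the gripper, clear of the rest: collar at least 180 mm above the table (it lay at 100), head 175 mm, butt 165 mm, level and upright within 0.25 rad (all of step 2 and height (world z) of brush above 0.18 m and height (world z) of head above 0.175 m and height (world z) of butt above 0.165 m and angle between brush's own z axis and vertical below 0.25 rad and contact force between the fingers and brush above 1 N and contact force between brush and rest below 0.2 N and linear speed of brush below 0.03 m/s); the arm keeps its last pose, push and grip.
It fails at once if the short brush or the cheese iron is pushed away (distance of any of short_brush, cheese_iron from where it was at the start of the episode above 0.03 m).
It fails at once if a small cheese is pushed away (distance of any of young_cheese_a, young_cheese_b from where it was at the start of the episode above 0.03 m).
It fails at once if the bowl is pushed away (distance of bowl from where it was at the start of the episode above 0.03 m).
It also fails if it takes over 45 s, if anything falls off the work surface, if the arm or the gripper's body presses on something with over 40 N, if the wrist force passes 120 N, or if a joint passes its speed limit or range.

### The arm

A 6-joint arm with a two-finger parallel gripper is mounted at the origin on the work surface. World frame = base frame: x ahead of the robot, y to its left, z up, the work surface at z = 0. Lengths are in mm, angles in rad, forces in N, time in s.
With the tool pointing down it reaches from about 275 to 850 mm from the base axis. Payload 19 kg.
Tool frame: the origin (TCP) lies at the very end of the fingers, on their centre line; the grasp point (between the pads) lies 19 mm behind it; x points along the fingers, y is the direction in which the jaws open and shut, and the axes are right-handed (so a half turn about x gives the same grasp; the last joint's range is limited). The gripper opens to 85 mm and grips with 20 to 120 N. Pads are 22 mm wide; open, the fingers measure 114 mm over their backs; the gripper's body (76 mm by 85 mm) begins 54 mm behind the grasp point. The pads swing forward as they close: fully open they stand 13 mm farther back than shut.
Start: joints at [-1.239, 0.15, 1.437, -0, 1.554, -0.134], TCP at [258.225, -513.722, 231.267] pointing down, gripper open.
Joint ranges: [-2.8, 2.8], [-0.68, 2.1], [0.12, 2.68], [-1.39, 4.53], [0.16, 2.79], [-2.81, 2.81]. Speed limits (rad/s): [1.89, 1.89, 2.22, 3.01, 3.01, 3.01].

### API

Orientations are given as a unit quaternion [x, y, z, w].
In Python, from bench import manip, imaging, nets gives the robot as it stands. The module is installed in compiled form; this text tells all that it offers.
- The arm moves only by the shell command python3 -m handwheel 'ROWS'. ROWS is JSON, a list of rows, each an object with "dp": the shift along the world's x, y, z in units of 60 mm (1.0 is 60 mm), a list of three; "dr": the turn, a rotation vector about the world's x, y, z in units of 6 degrees (1.0 is 6 degrees), a list of three; "claw": the closure, from -1 (fully open) to 1 (shut). A call has 1 to 20 rows; each row is the pose to reach, as a shift and turn from the pose commanded when the call began; what a row does not reach only later rows make up. A row lasts 1/8 s, in which the tool goes at most 62.5 mm and 10.7 degrees, less where a joint would pass 70% of its speed; a pose out of reach is approached as far as the arm can. A call with a gripper value outside its range is refused whole. The fingers move at their own pace and stop on an object; the grip force is fixed at half the most. Time passes only in rows, so rows that repeat a pose let the fingers close. It gives the time, the measured TCP pose, the force and the opening at its end, in the units of the state.
- manip.observe(): the state, without advancing time (a new reading comes with each control period).
- imaging.grab_frame(name): name is "scene" or "top"; returns (picture, depth): 480x640x3 uint8, red, green, blue; 480x640 float32, mm along the optical axis (not along the pixel's ray), 0 where there is no reading.
- imaging.calibration(name): a dict with "fx", "fy", "cx", "cy" (pixels), "k1" (the pictures are not rectified: a ray, as slopes to the right and down, at radius r is drawn at 1 + k1 r^2 times it, then the intrinsics apply), "camera_from_world" (4x4, takes a point from world to camera coordinates). Camera axes: x right, y down, z forward; pixel columns grow to the right and rows downward; lengths in mm; the calibration is good to about 2 mm. A picture is of the moment at which its call begins. calibration takes no time and is no camera call.
- manip.close_job(): hands the job in, once; it reports no verdict.
Trained networks look in the newest picture that a camera, given by its name, has taken for a name from the list of things; names that differ only in an ending like _2 or _b are one class to them, and where a whole thing is asked for, a point or a joint stands for the part that bears it (a point fixed in the world has none). Each returns a list of dicts, best first, with "p" (0 to 1); they miss things now and then, are a little off and sometimes report something else, mostly with a low value. They report only what shows in the picture. A call takes as long as a camera call.
- nets.recognise(camera, thing): "rect" ([left, top, width, height] in pixels, round what is visible of it).
The state is a dict: "time": time; "joint_pos": joint angles; "qd": joint speeds; "joint_efforts": joint torques, N m; "position": TCP position; "tcp_rot": TCP orientation; "force": force on the tool from outside, world axes, zero at the start; "wrist_torque": the same for the moment, N m; "grip_width": finger opening in mm.
Only numpy, scipy, OpenCV 4.12 (cv2) and the standard library are available. Lean on these libraries where they do the work, as an engineer would, in place of code of your own. Each camera call takes 0.05 s, during which the arm holds its last target.

## Working session

There is one attempt and no reset: what is moved stays moved. The work goes in short steps, Python scripts to look and compute and a shell command to move; the robot and the scene stay as the last step left them, time stands still between calls to the robot, and variables do not carry over. Pictures are saved under pics/ and viewed, and the job is handed in when it is done.

```bash
mkdir -p pics; cat > h.py <<'E'
import numpy as np, cv2
from bench import manip, imaging, nets
def grab(n,fn=None):
    p,d=imaging.grab_frame(n)
    if fn: cv2.imwrite('pics/'+fn,p[:,:,::-1])
    return p,d
def world(n,u,v,z):
    c=imaging.calibration(n)
    x=(u-c['cx'])/c['fx'];y=(v-c['cy'])/c['fy']
    a,b=x,y
    for _ in range(20):
        r=a*a+b*b; s=1+c['k1']*r; a,b=x/s,y/s
    T=np.linalg.inv(np.array(c['camera_from_world']))
    return (T@np.array([a*z,b*z,z,1]))[:3]
def onplane(n,u,v,h):
    o=world(n,u,v,0);q=world(n,u,v,1000);t=(h-o[2])/(q[2]-o[2]);return o+t*(q-o)
def proj(n,P):
    c=imaging.calibration(n);q=np.array(c['camera_from_world'])@np.append(P,1)
    a,b=q[0]/q[2],q[1]/q[2];s=1+c['k1']*(a*a+b*b)
    return c['fx']*a*s+c['cx'],c['fy']*b*s+c['cy']
E
python3 - <<'E'
from h import *
for n in('scene','top'):
    p,d=grab(n,n+'0.png'); np.save(n+'_d.npy',d)
    print(n,{k:v for k,v in imaging.calibration(n).items()})
    for t in('brush','button','head','butt','rest','balance','button_face'):
        print(t,[(r['rect'],round(r['p'],2)) for r in nets.recognise(n,t)][:3])
print(manip.observe())
E
```

```text
scene {'fx': 485.7737897574591, 'fy': 485.7737897574591, 'cx': 321.407549816881, 'cy': 235.02483834332867, 'k1': -0.04202660954129018, 'camera_from_world': array([[-4.59220403e-01,  8.88322333e-01, -2.32362592e-04,
         3.55761935e+02],
       [ 6.35197724e-01,  3.28184136e-01, -6.99155938e-01,
        -2.71737674e+02],
       [-6.20999576e-01, -3.21214268e-01, -7.14969175e-01,
         1.31643391e+03],
       [ 0.00000000e+00,  0.00000000e+00,  0.00000000e+00,
         1.00000000e+00]])}
brush [([267.0, 181.8, 258.8, 154.4], 0.79), ([443.0, 253.1, 82.6, 84.3], 0.55)]
button []
head [([444.2, 251.6, 79.3, 83.6], 0.89)]
butt [([313.1, 292.6, 50.0, 50.0], 0.15)]
rest [([313.4, 203.8, 206.9, 151.7], 0.65)]
balance [([266.4, 181.0, 258.3, 154.6], 0.93)]
button_face [([266.9, 182.6, 260.0, 152.1], 0.59)]
top {'fx': 478.1843879378799, 'fy': 478.1843879378799, 'cx': 316.091853024527, 'cy': 239.31835682207117, 'k1': -0.1205458017006986, 'camera_from_world': array([[ 1.28372860e-02, -9.99650795e-01,  2.30974510e-02,
        -1.22550295e+02],
       [-9.96479012e-01, -1.47037579e-02, -8.25
[... 525 characters left out ...]
.2, 198.4, 263.2, 84.4], 0.59)]
{'time': 0.8, 'joint_pos': array([-1.23901523e+00,  1.50491569e-01,  1.43738405e+00,  1.81660862e-05,
        1.55379165e+00, -1.34013961e-01]), 'qd': array([-0.00060257,  0.00038525, -0.00036507, -0.00135144, -0.00036193,
        0.00047331]), 'joint_efforts': array([-8.35543633e-04, -7.12736821e+01, -5.71018195e+01, -4.22363937e-04,
        1.40597018e-03,  6.05700825e-05]), 'position': array([ 258.22514555, -513.73200232,  231.27931335]), 'tcp_rot': array([ 0.68801994,  0.16322546, -0.68801237,  0.16317169]), 'force': array([0.06971862, 0.09281497, 0.01874713]), 'wrist_torque': array([ 0.02299726, -0.00326442,  0.02698935]), 'grip_width': 85.66154116601548}
```

View pics/scene0.png

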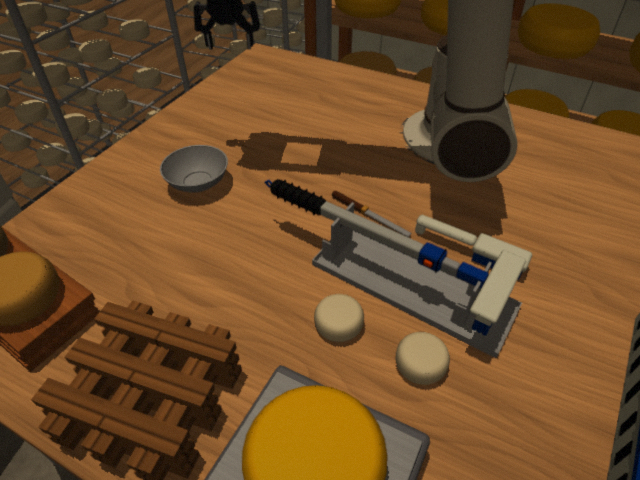

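View pics/top0.png

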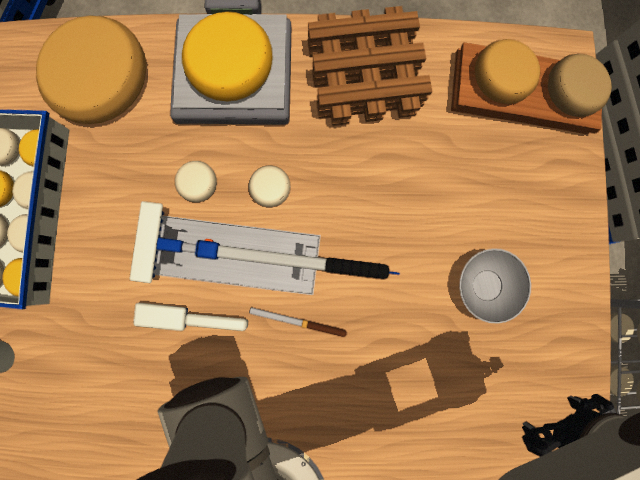

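```bash
python3 -c "
import cv2
a=cv2.imread('pics/top0.png')[190:300,120:410];cv2.imwrite('pics/top0c.png',cv2.resize(a,None,fx=2.7,fy=2.7,interpolation=2))
a=cv2.imread('pics/scene0.png')[170:360,260:530];cv2.imwrite('pics/scene0c.png',cv2.resize(a,None,fx=2.9,fy=2.9,interpolation=2))
"
```

```text
(no output)
```

View pics/top0c.png

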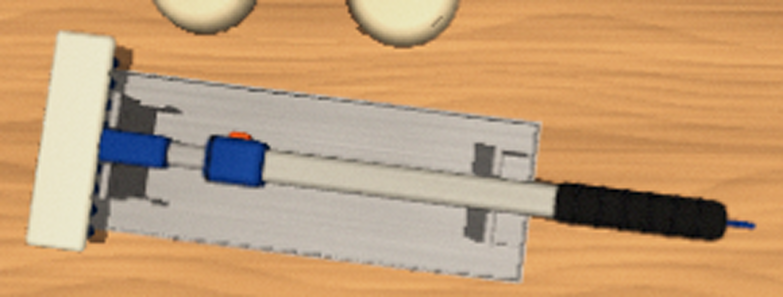

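View pics/scene0c.png

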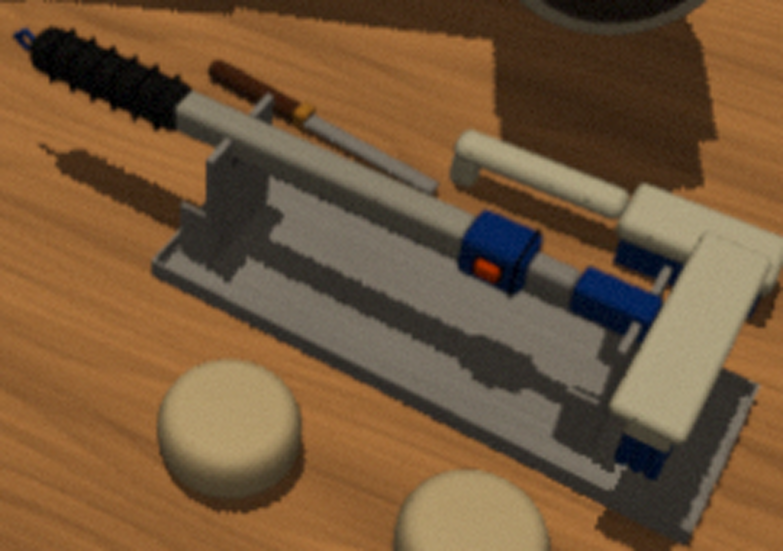

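The pictures show the brush with its head to world +y, the collar at about (208,249) in the top view, and the orange button on the far (+x) side. Next I'll measure the axis.

```bash
cat > meas.py <<'E'
from h import *
def axis(fn=None):
    p,d=grab('top',fn)
    # world map near brush
    H,W=d.shape
    c=imaging.calibration('top')
    vv,uu=np.mgrid[0:H,0:W]
    x=(uu-c['cx'])/c['fx'];y=(vv-c['cy'])/c['fy'];a,b=x.copy(),y.copy()
    for _ in range(20):
        s=1+c['k1']*(a*a+b*b);a,b=x/s,y/s
    T=np.linalg.inv(np.array(c['camera_from_world']))
    P=np.stack([a*d,b*d,d],-1)@T[:3,:3].T+T[:3,3]
    return p,d,P
E
python3 - <<'E'
from meas import *
p,d,P=axis()
hsv=cv2.cvtColor(p,cv2.COLOR_RGB2HSV)
roi=np.zeros(d.shape,bool);roi[195:300,120:410]=1
up=roi&(P[...,2]>85)&(P[...,2]<135)
blue=up&(hsv[...,0]>105)&(hsv[...,0]<128)&(hsv[...,1]>150)
n,l,st,ce=cv2.connectedComponentsWithStats(blue.astype(np.uint8))
for i in range(1,n):
    if st[i,4]>15: 
        q=P[l==i]; print(st[i],ce[i],q.mean(0),onplane('top',*ce[i],117))
dark=up&(p.max(2)<70)
tube=up&~blue&(p.min(2)>110)
for m,nm in((dark,'grip'),(tube,'tube')):
    q=P[m];print(nm,len(q),q.mean(0),q.min(0),q.max(0))
# axis fit: per column mean of all up pixels u 225..385
pts=[]
for u in range(222,385,3):
    v=np.where(up[:,u])[0]
    if len(v): pts.append((u,v.mean(),len(v),*P[v,u].mean(0)))
pts=np.array(pts);np.set_printoptions(suppress=True,precision=1,linewidth=150);print(pts[::3])
t=pts[(pts[:,0]>222)&(pts[:,0]<322)]
k=np.polyfit(t[:,4],t[:,3],1);print('x=%.4f y+%.2f'%tuple(k),np.std(t[:,3]-np.polyval(k,t[:,4])))
E
```

```text
[157 238  26  14 292] [168.91438356 244.6130137 ] [552.17485791 176.86214967 111.02922355] [551.76782582 175.12436678 117.        ]
[196 241  23  18 340] [206.57058824 249.21470588] [543.99354492 100.69191294 115.87130056] [543.92048317 100.45175809 117.        ]
grip 1009 [ 515.9592458  -153.70828886  112.72639896] [ 492.71333857 -255.75063619   85.35953339] [592.00288123 201.29047459 120.38158091]
tube 3290 [545.23632802 116.65169293 110.55913026] [ 477.75501489 -130.73866516   85.24349079] [639.27376339 256.82058708 117.52014993]
[[ 222.   251.5   12.   540.2   71.1  111.3]
 [ 231.   252.5   12.   538.5   53.3  111.7]
 [ 240.   254.    13.   536.    35.8  110.1]
 [ 249.   255.    13.   534.2   18.   111.1]
 [ 258.   256.2   12.   532.2    0.4  110.2]
 [ 267.   257.    13.   530.8  -17.3  111. ]
 [ 276.   258.5   12.   528.1  -35.   111.5]
 [ 285.   259.5   12.   526.5  -52.5  110.8]
 [ 294.   260.5   12.   524.7  -70.2  112. ]
 [ 303.   259.2   20.   527.6  -87.7  108.6]
 [ 312.   262.5   12.   521.3 -105.3  112. ]
 [ 321.   264.    13.   518.7 -123.   110.3]
 [ 330.   265.    15.   516.9 -140.4  114. ]
 [ 339.   266.    15.   515.1 -158.   114.6]
 [ 348.   267.    15.   513.4 -175.6  114. ]
 [ 357.   268.5   16.   510.7 -193.4  112.9]
 [ 366.   269.5   16.   509.  -211.   113.2]
 [ 375.   270.5   16.   507.2 -228.7  113.7]
 [ 384.   271.    15.   506.4 -246.5  113.3]]
x=0.1073 y+532.39 2.75321263659281
```

```bash
python3 - <<'E'
from h import *
from scipy.spatial.transform import Rotation as R
s=manip.observe();r=R.from_quat(s['tcp_rot']);print(r.as_matrix().round(3))
y=r.as_matrix()[:,1];t=np.degrees(np.arctan2(y[1],y[0]));print('tool y yaw',t)
want=np.degrees(np.arctan2(-.1064,1))
for w in(want,want+180,want-180):print('turn deg',w-t,'units',(w-t)/6)
g=np.array([543,100,200]);print((g-s['position'])/60)
E
```

```text
[[-0.     0.449 -0.893]
 [ 0.    -0.893 -0.449]
 [-1.    -0.    -0.   ]]
tool y yaw -63.312397109466595
turn deg 57.23897637036446 units 9.539829395060744
turn deg 237.23897637036447 units 39.53982939506074
turn deg -122.76102362963553 units -20.460170604939254
[ 4.7462564  10.22868421 -0.52139807]
```

```bash
python3 -m handwheel '[{"dp":[4.75,10.23,0],"dr":[0,0,9.54],"claw":-1},{"dp":[4.75,10.23,0],"dr":[0,0,9.54],"claw":-1},{"dp":[4.75,10.23,0],"dr":[0,0,9.54],"claw":-1},{"dp":[4.75,10.23,0],"dr":[0,0,9.54],"claw":-1},{"dp":[4.75,10.23,0],"dr":[0,0,9.54],"claw":-1},{"dp":[4.75,10.23,0],"dr":[0,0,9.54],"claw":-1},{"dp":[4.75,10.23,0],"dr":[0,0,9.54],"claw":-1},{"dp":[4.75,10.23,0],"dr":[0,0,9.54],"claw":-1},{"dp":[4.75,10.23,0],"dr":[0,0,9.54],"claw":-1},{"dp":[4.75,10.23,0],"dr":[0,0,9.54],"claw":-1},{"dp":[4.75,10.23,0],"dr":[0,0,9.54],"claw":-1},{"dp":[4.75,10.23,0],"dr":[0,0,9.54],"claw":-1},{"dp":[4.75,10.23,0],"dr":[0,0,9.54],"claw":-1},{"dp":[4.75,10.23,0],"dr":[0,0,9.54],"claw":-1}]'
python3 - <<'E'
from meas import *
p,d=grab('scene','s1.png');p,d=grab('top','t1.png')
E
```

```text
time: 2.6
position: [543.0, 99.1, 231.5]
tcp_rot: [0.526, 0.472, -0.526, 0.473]
force: [-0.6, 0.2, 0.3]
grip_width: 85.3
```

View pics/s1.png

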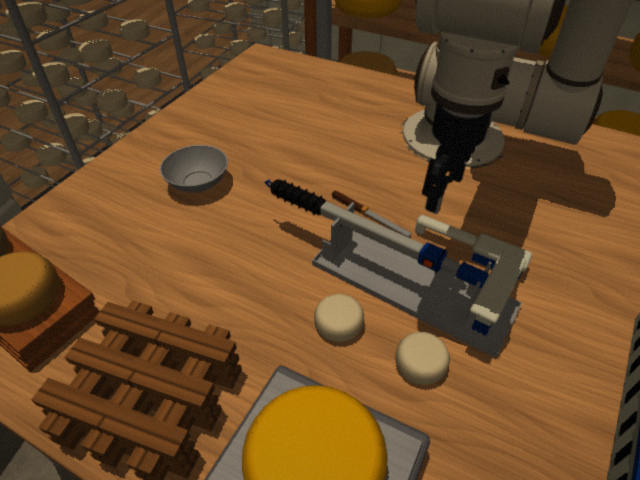

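View pics/t1.png

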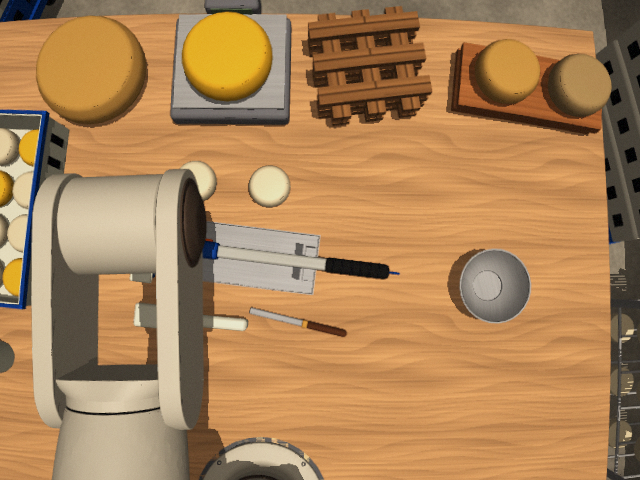

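```bash
python3 - <<'E'
from meas import *
p=cv2.imread('pics/scene0.png');h=cv2.cvtColor(p,cv2.COLOR_BGR2HSV)[235:280,410:445]
m=(h[...,0]<12)&(h[...,1]>200)&(h[...,2]>120);v,u=np.where(m);print(len(u),u.mean()+410,v.mean()+235)
d=np.load('scene_d.npy');uu,vv=u.mean()+410,v.mean()+235
z=np.median(d[235:280,410:445][m]);print(world('scene',uu,vv,z),onplane('scene',uu,vv,100))
print('pred',proj('scene',[543+21.9,100-2.3,100]))
E
```

```text
17 427.70588235294116 261.5882352941176
[564.19894899 102.98726754 105.02072122] [559.62102476 102.26464239 100.        ]
pred (np.float64(424.30099344740677), np.float64(262.6895767251622))
```

```bash
python3 -m handwheel '[{"dp":[0,0.04,-0.9],"dr":[0,0,0],"claw":-1},{"dp":[0,0.04,-1.7],"dr":[0,0,0],"claw":-1},{"dp":[0,0.04,-2.3],"dr":[0,0,0],"claw":-1},{"dp":[0,0.04,-2.56],"dr":[0,0,0],"claw":-1},{"dp":[0,0.04,-2.56],"dr":[0,0,0],"claw":-1}]'
python3 - <<'E'
from meas import *
p,d=grab('scene');a=p[170:360,330:530,::-1];cv2.imwrite('pics/s2.png',cv2.resize(a,None,fx=3,fy=3,interpolation=2))
E
```

```text
time: 3.32
position: [543.2, 102.1, 77.7]
tcp_rot: [-0.526, -0.473, 0.526, -0.472]
force: [0.4, 0.5, 1.0]
grip_width: 85.7
```

View pics/s2.png

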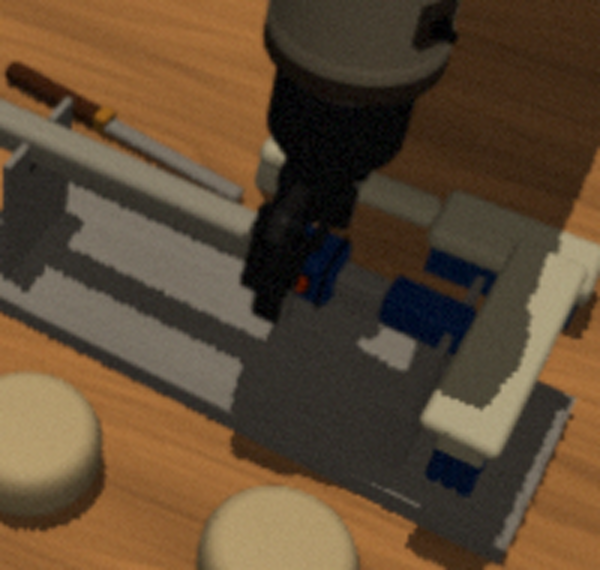

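```bash
python3 -m handwheel '[{"dp":[0,0,0],"dr":[0,0,0],"claw":1},{"dp":[0,0,0],"dr":[0,0,0],"claw":1},{"dp":[0,0,0],"dr":[0,0,0],"claw":1},{"dp":[0,0,0],"dr":[0,0,0],"claw":1},{"dp":[0,0,0],"dr":[0,0,0],"claw":1},{"dp":[0,0,0],"dr":[0,0,0],"claw":1}]'
python3 - <<'E'
from meas import *
p,d=grab('scene');a=p[170:360,330:530,::-1];cv2.imwrite('pics/s3.png',cv2.resize(a,None,fx=3,fy=3,interpolation=2))
E
```

```text
time: 4.12
position: [543.9, 102.5, 78.7]
tcp_rot: [0.526, 0.472, -0.525, 0.473]
force: [0.2, -0.2, 8.1]
grip_width: 33.1
```

View pics/s3.png

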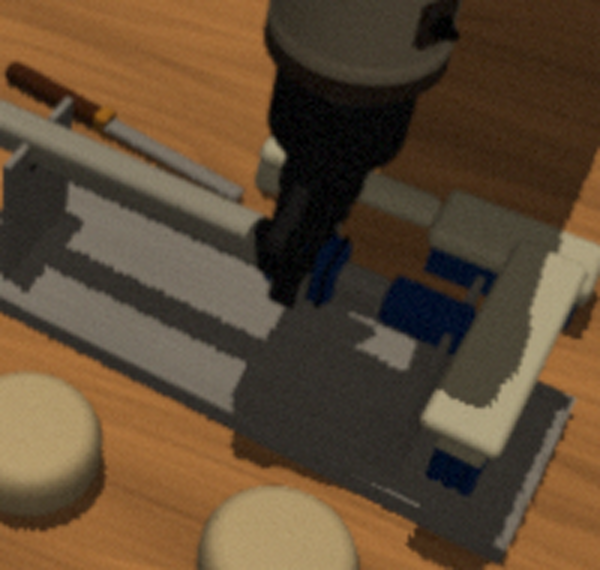

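```bash
python3 -m handwheel '[{"dp":[-0.03,-0.25,0],"dr":[0,0,0],"claw":1},{"dp":[-0.05,-0.5,0],"dr":[0,0,0],"claw":1},{"dp":[-0.08,-0.75,0],"dr":[0,0,0],"claw":1},{"dp":[-0.11,-1.0,0],"dr":[0,0,0],"claw":1},{"dp":[-0.13,-1.25,0],"dr":[0,0,0],"claw":1},{"dp":[-0.16,-1.47,0],"dr":[0,0,0],"claw":1},{"dp":[-0.16,-1.47,0],"dr":[0,0,0],"claw":1},{"dp":[-0.16,-1.47,0],"dr":[0,0,0],"claw":1}]'
python3 - <<'E'
from meas import *
p,d=grab('scene');a=p[170:360,330:530,::-1];cv2.imwrite('pics/s4.png',cv2.resize(a,None,fx=3,fy=3,interpolation=2))
p,d=grab('top');a=p[190:300,120:410,::-1];cv2.imwrite('pics/t4.png',cv2.resize(a,None,fx=2.7,fy=2.7,interpolation=2))
E
```

```text
time: 5.18
position: [534.1, 13.4, 78.7]
tcp_rot: [0.526, 0.472, -0.526, 0.473]
force: [-2.5, -7.2, 9.6]
grip_width: 33.0
```

View pics/s4.png

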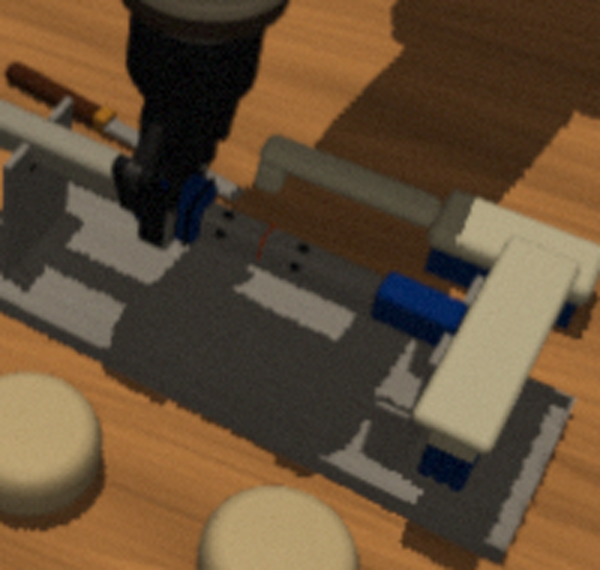

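View pics/t4.png

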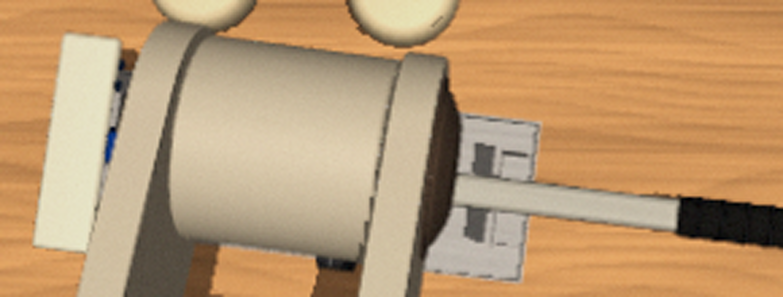

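```bash
python3 -m handwheel '[{"dp":[0,0,0],"dr":[0,0,0],"claw":-1},{"dp":[0,0,0],"dr":[0,0,0],"claw":-1},{"dp":[0,0,0],"dr":[0,0,0],"claw":-1},{"dp":[0,0,0],"dr":[0,0,0],"claw":-1},{"dp":[-0.04,-0.38,0],"dr":[0,0,0],"claw":-1},{"dp":[-0.08,-0.75,0],"dr":[0,0,0],"claw":-1},{"dp":[-0.08,-0.75,0],"dr":[0,0,0],"claw":-1}]'
python3 - <<'E'
from meas import *
p,d=grab('scene');a=p[170:360,330:530,::-1];cv2.imwrite('pics/s5.png',cv2.resize(a,None,fx=3,fy=3,interpolation=2))
E
```

```text
time: 6.15
position: [528.7, -31.6, 77.6]
tcp_rot: [-0.526, -0.472, 0.526, -0.472]
force: [0.1, 0.6, 0.4]
grip_width: 85.2
```

View pics/s5.png

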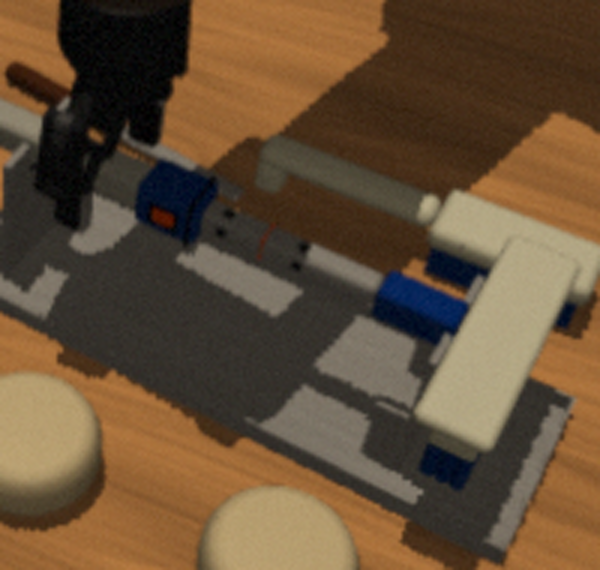

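The button has stayed half in and one ring shows, so the pole is between stops. I'll grip the tube and pull on gently.

```bash
python3 -m handwheel '[{"dp":[0,0,0],"dr":[0,0,0],"claw":1},{"dp":[0,0,0],"dr":[0,0,0],"claw":1},{"dp":[0,0,0],"dr":[0,0,0],"claw":1},{"dp":[0,0,0],"dr":[0,0,0],"claw":1},{"dp":[0,0,0],"dr":[0,0,0],"claw":1},{"dp":[0,0,0],"dr":[0,0,0],"claw":1},{"dp":[0,-0.05,0],"dr":[0,0,0],"claw":1},{"dp":[-0.01,-0.1,0],"dr":[0,0,0],"claw":1},{"dp":[-0.015,-0.15,0],"dr":[0,0,0],"claw":1},{"dp":[-0.015,-0.15,0],"dr":[0,0,0],"claw":1}]'
python3 -m handwheel '[{"dp":[0,-0.03,0],"dr":[0,0,0],"claw":1},{"dp":[0,-0.03,0],"dr":[0,0,0],"claw":1}]'
python3 - <<'E'
from meas import *
p,d=grab('scene');a=p[170:360,330:530,::-1];cv2.imwrite('pics/s6.png',cv2.resize(a,None,fx=3,fy=3,interpolation=2))
E
```

```text
time: 7.45
position: [527.9, -39.5, 77.8]
tcp_rot: [0.526, 0.473, -0.526, 0.473]
force: [0.3, 5.8, 4.8]
grip_width: 23.7
time: 7.7
position: [527.9, -41.2, 77.8]
tcp_rot: [0.526, 0.473, -0.526, 0.473]
force: [1.3, 6.2, 4.6]
grip_width: 23.2
```

View pics/s6.png

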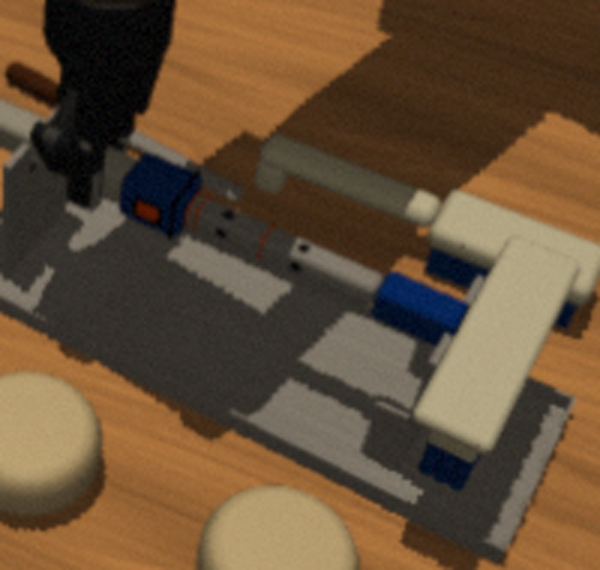

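Two rings are now emerging at the collar's front, close to the second stop. I'll continue in small steps.

```bash
python3 -m handwheel '[{"dp":[0,-0.03,0],"dr":[0,0,0],"claw":1},{"dp":[-0.005,-0.06,0],"dr":[0,0,0],"claw":1},{"dp":[-0.005,-0.06,0],"dr":[0,0,0],"claw":1}]'
python3 -m handwheel '[{"dp":[0,-0.03,0],"dr":[0,0,0],"claw":1},{"dp":[0,-0.03,0],"dr":[0,0,0],"claw":1}]'
python3 - <<'E'
from meas import *
p,d=grab('scene');a=p[210:260,350:450,::-1];cv2.imwrite('pics/s7.png',cv2.resize(a,None,fx=7,fy=7,interpolation=2))
E
```

```text
time: 8.12
position: [527.6, -44.8, 77.8]
tcp_rot: [0.526, 0.473, -0.526, 0.473]
force: [0.0, 6.1, 4.9]
grip_width: 23.2
time: 8.38
position: [527.6, -46.5, 77.8]
tcp_rot: [0.526, 0.473, -0.526, 0.473]
force: [-0.1, 7.1, 5.5]
grip_width: 23.0
```

View pics/s7.png

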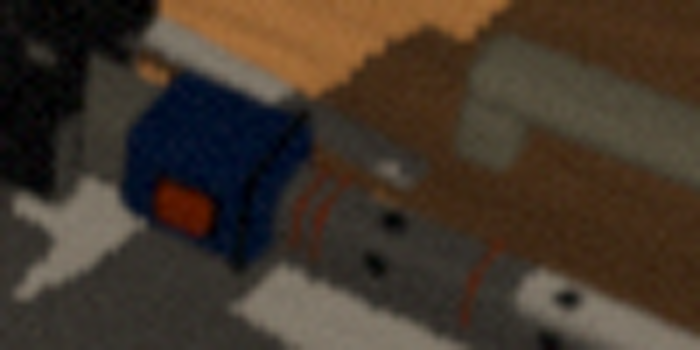

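```bash
python3 -m handwheel '[{"dp":[0,-0.025,0],"dr":[0,0,0],"claw":1},{"dp":[0,-0.025,0],"dr":[0,0,0],"claw":1}]'
python3 -m handwheel '[{"dp":[0,-0.025,0],"dr":[0,0,0],"claw":1},{"dp":[0,-0.025,0],"dr":[0,0,0],"claw":1}]'
python3 - <<'E'
from meas import *
p,d=grab('scene');a=p[210:260,350:450,::-1];cv2.imwrite('pics/s8.png',cv2.resize(a,None,fx=7,fy=7,interpolation=2))
E
```

```text
time: 8.68
position: [527.6, -47.2, 77.8]
tcp_rot: [0.526, 0.474, -0.525, 0.472]
force: [-0.9, 14.4, 4.7]
grip_width: 23.3
time: 8.93
position: [527.5, -47.6, 77.8]
tcp_rot: [0.527, 0.474, -0.525, 0.472]
force: [0.1, 25.8, 7.7]
grip_width: 23.4
```

View pics/s8.png

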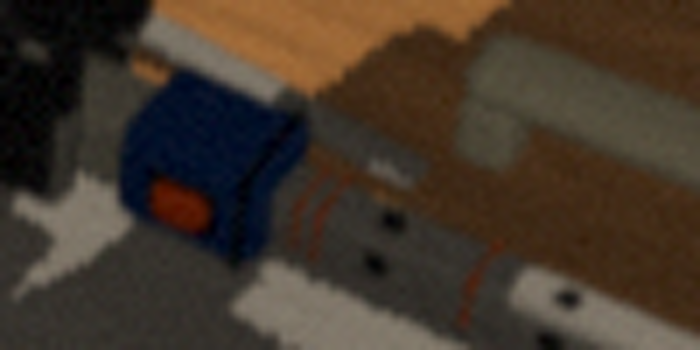

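The force rose from 7 N to 26 N while the handle hardly moved, so it is locked at the second stop with two rings showing. I'll ease off the pull, then lift.

```bash
python3 -m handwheel '[{"dp":[0,0.05,0],"dr":[0,0,0],"claw":1},{"dp":[0.01,0.1,0],"dr":[0,0,0],"claw":1},{"dp":[0.01,0.1,0],"dr":[0,0,0],"claw":1}]'
python3 -m handwheel '[{"dp":[0,0,0.1],"dr":[0,0,0],"claw":1},{"dp":[0,0,0.2],"dr":[0,0,0],"claw":1},{"dp":[0,0,0.35],"dr":[0,0,0],"claw":1},{"dp":[0,0,0.5],"dr":[0,0,0],"claw":1}]'
python3 - <<'E'
from meas import *
p,d=grab('scene','s9.png')
E
```

```text
time: 9.35
position: [528.3, -44.1, 77.8]
tcp_rot: [-0.526, -0.473, 0.526, -0.473]
force: [-2.1, -1.9, 5.8]
grip_width: 23.5
time: 9.85
position: [528.2, -43.9, 108.4]
tcp_rot: [0.526, 0.473, -0.526, 0.473]
force: [0.4, -0.1, -2.2]
grip_width: 23.0
```

View pics/s9.png

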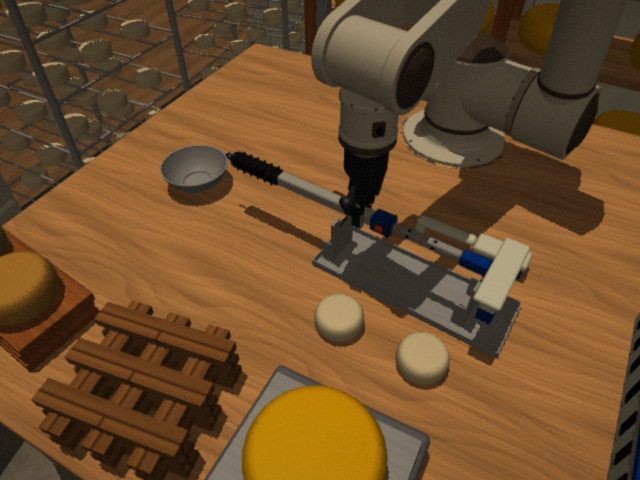

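```bash
python3 -m handwheel '[{"dp":[0,0,0.25],"dr":[0,0,0],"claw":1},{"dp":[0,0,0.5],"dr":[0,0,0],"claw":1},{"dp":[0,0,0.75],"dr":[0,0,0],"claw":1},{"dp":[0,0,1.0],"dr":[0,0,0],"claw":1},{"dp":[0,0,1.2],"dr":[0,0,0],"claw":1},{"dp":[0,0,1.35],"dr":[0,0,0],"claw":1},{"dp":[0,0,1.4],"dr":[0,0,0],"claw":1},{"dp":[0,0,1.4],"dr":[0,0,0],"claw":1},{"dp":[0,0,1.4],"dr":[0,0,0],"claw":1}]'
python3 - <<'E'
from meas import *
p,d=grab('scene','s10.png')
a=p[140:290,200:560,::-1];cv2.imwrite('pics/s10c.png',cv2.resize(a,None,fx=2.2,fy=2.2,interpolation=2))
p,d,P=axis('t10.png')
h=cv2.cvtColor(p,cv2.COLOR_RGB2HSV)
up=(P[...,2]>150)&(P[...,2]<260)
np.set_printoptions(suppress=True,precision=1)
for u in list(range(130,200,8))+list(range(300,480,8)):
    v=np.where(up[190:330,u])[0]
    if len(v): print(u,v.mean()+190,len(v),np.median(P[v+190,u],axis=0))
E
```

```text
time: 11.02
position: [528.0, -43.9, 191.2]
tcp_rot: [-0.526, -0.473, 0.526, -0.473]
force: [0.3, 0.1, -3.6]
grip_width: 23.3
130 238.0 91 [555.  213.8 224.3]
138 225.4126984126984 63 [577.8 201.5 223.2]
146 234.16666666666666 18 [554.3 185.3 223.4]
154 241.0 15 [550.4 170.6 224.9]
162 242.0 15 [548.9 156.8 223.8]
170 243.0 11 [547.6 143.2 221.4]
178 244.0 11 [546.2 129.5 220.2]
340 263.5 14 [ 516.4 -151.8  225.3]
348 264.5 14 [ 514.8 -165.6  225.2]
356 265.5 14 [ 513.2 -179.4  224.8]
364 266.5 14 [ 511.7 -193.2  225.1]
372 267.5 14 [ 510.1 -207.1  224.6]
380 268.5 14 [ 508.6 -221.1  224.6]
388 270.0 17 [ 506.1 -234.7  226.4]
396 270.0 19 [ 506.2 -248.2  228.7]
404 271.5 18 [ 503.8 -262.3  227.6]
412 272.5 18 [ 502.2 -276.1  228.3]
420 273.0 17 [ 501.5 -290.3  227.6]
428 273.0 17 [ 501.6 -304.5  227.2]
436 275.0 17 [ 498.3 -318.   229.2]
444 276.0 17 [ 496.7 -332.6  227.7]
452 276.5 16 [ 495.9 -346.8  228. ]
460 277.0 3 [ 495.2 -363.6  220.2]
468 278.0 3 [ 493.6 -378.6  218.6]
```

View pics/s10c.png

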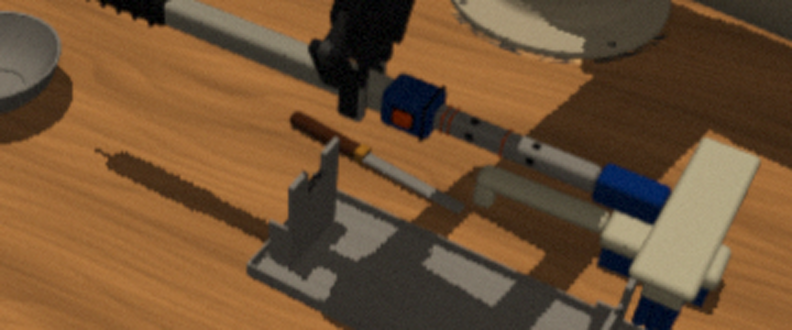

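View pics/t10.png

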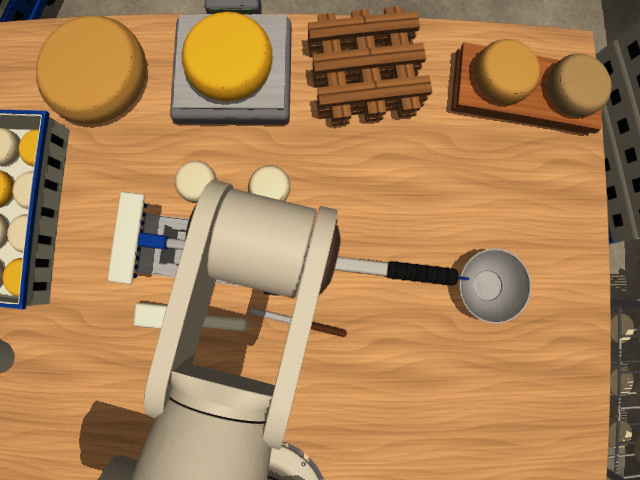

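```bash
python3 - <<'E'
from meas import *
a=cv2.imread('pics/s10.png')[165:215,365:445];cv2.imwrite('pics/s10z.png',cv2.resize(a,None,fx=8,fy=8,interpolation=2))
p=cv2.imread('pics/t10.png')
# head centroid (white, high) and butt
_,d,P=axis()
m=(P[...,2]>200)&(P[...,2]<245);m[:,150:]=0;m[:185]=0;m[300:]=0
q=P[m];print('head',np.percentile(q,[2,50,98],axis=0).round(1))
print(manip.observe()['force'],manip.observe()['qd'].round(3))
E
```

```text
head [[480.4 185.  219.9]
 [554.8 220.2 224. ]
 [631.2 247.2 226.8]]
[-0.69090045  0.51533414 -3.12639775] [-0.001  0.001 -0.004 -0.     0.001  0.001]
```

View pics/s10z.png

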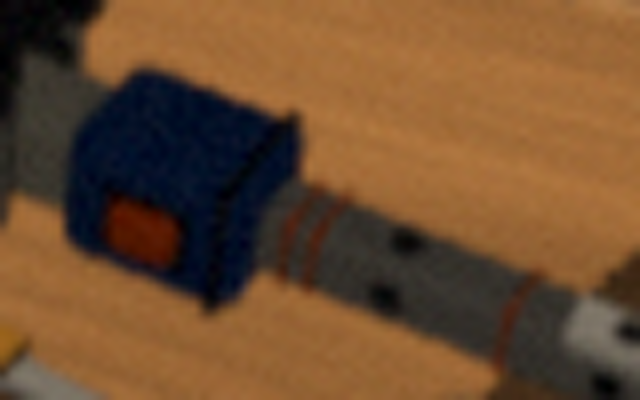

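```bash
python3 - <<'E'
from h import *
print(manip.close_job()); print(manip.observe()['time'],manip.observe()['grip_width'])
E
```

```text
the job is handed in; nothing more can be done
None
the job is handed in; nothing more can be done
```

I extended the brush to the second stop, where it appears to be locked. I lifted it out of the rest and handed the job in while holding it level in the gripper, at about 11 s of the allowed 45 s.

**How it went:** I gripped across the collar to push the button in, drew the handle back about 90 mm, and let go between stops. I then gripped the tube at the balance point and pulled gently until it locked. After easing off the pull, I lifted the brush about 113 mm.

**Last checks:**
- **Lock:** two orange rings stand at the collar's front. At the stop the pull force rose from 7 N to 26 N while the handle moved only about 1 mm.
- **Height and level:** the axis is about 212 mm above the table at both the head and the grip, so the brush is level to within a few millimetres.
- **Hold:** the fingers read 23 mm on the 24 mm tube and the arm is still. The wrist carries about 3 N, roughly the brush's weight, and the brush is visibly clear of the rest.
- **Other things on the bench:** none of them looked moved in the last pictures. I checked this by eye only.

**Not measured directly:** the button being out is judged from the picture and the hard stop.

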